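# Load the orbital shaker: each bottle in its clamp, the tube rack in its holder

### The arm

A 6-joint arm with a two-finger parallel gripper is mounted at the origin on a cart in front of the work surface, level with it; the furniture and walls round the work are solid. World frame = base frame: x ahead of the robot, y to its left, z up, the work surface at z = 0. Lengths are in mm, angles in rad, forces in N, time in s.
With the tool pointing down it reaches from about 300 to 750 mm from the base axis. Payload 8.5 kg.
Tool frame: the origin (TCP) lies midway between the tips of the shut fingers; the grasp point (between the pads) lies 19 mm behind it; z points along the fingers, y is the line along which they close (so a half turn about z gives the same grasp; the last joint's range is limited). The gripper opens to 85 mm and grips with 20 to 120 N. Pads are 22 mm wide; open, the fingers measure 114 mm over their backs; the gripper's body (76 mm by 85 mm) begins 54 mm behind the grasp point. The pads swing forward as they close: fully open they stand 13 mm farther back than shut.
Start: joints at [1.105, 0.381, 1.297, -0, 1.464, -0.215], TCP at [136.49, 532.776, 209.322] pointing down, gripper open.
Joint ranges: [-3.11, 3.11], [-0.89, 2.33], [0.22, 2.48], [-1.42, 4.56], [0.17, 2.85], [-2.88, 2.88]. Speed limits (rad/s): [2.39, 2.39, 3.14, 3.14, 3.14, 3.14].

### API

Orientations are given as a unit quaternion [w, x, y, z].
In Python, from station import manip gives the robot as it stands. The module is installed in compiled form; this text tells all that it offers.
- The arm moves only by the tool move_arm, never from a script. Its argument "deltas" is a list that holds one entry, the list of rows, each a list of 7 numbers: the turn, a rotation vector about the tool's x, y, z in parts of the range, where 1.0 means 120 degrees, then the shift along the tool's x, y, z in normalised numbers (1 is 800 mm), then the opening, from -1 (shut) to 1 (fully open). In form: [[[wx, wy, wz, x, y, z, gripper], ...]]. A call has 1 to 12 rows; each row is the pose to reach, as a shift and turn from the pose commanded when the call began, along the tool's axes at that moment; what a row does not reach only later rows make up. A row lasts 1/10 s, in which the tool goes at most 50 mm and 8.59 degrees, less where a joint would pass 70% of its speed; a pose out of reach is approached as far as the arm can. No shift or turn number may pass 1 either way. A call with a gripper value outside its range is refused whole. The fingers move at their own pace and stop on an object; "newtons" is the grip in N (left out, the last holds). Time passes only in rows, so rows that repeat a pose let the fingers close. It gives the time, the measured TCP pose, the force, the opening and the grip force at its end, in the units of the state.
- manip.observe(): the state, without advancing time (a new reading comes with each control period).
- manip.capture(name): name is "side" or "top"; returns (picture, depth): 480x640x3 uint8, red, green, blue; 480x640 float32, mm along the optical axis (not along the pixel's ray), 0 where there is no reading.
- manip.camera_params(name): a dict with "fx", "fy", "cx", "cy" (pixels), "eye" and "rotation" of the camera in the world. Camera axes: x right, y up, looking along -z (the intrinsics and any distortion apply to the point x, -y, -z); pixel columns grow to the right and rows downward; lengths in mm; the calibration is good to about 2 mm. A picture is of the moment at which its call begins. camera_params takes no time and is no camera call.
- manip.finish_job(): hands the job in; it is judged then, once.
The state is a dict: "t": time; "q": joint angles; "joint_velocities": joint speeds; "tau": joint torques, N m; "position": TCP position; "tcp_rot": TCP orientation; "ft_force": force on the tool from outside, world axes, zero at the start; "moment": the same for the moment, N m; "gripper_width": finger opening in mm; "grasp_force": force on a finger pad.
Only numpy, scipy, OpenCV 4.12 (cv2) and the standard library are available. Lean on these libraries where they do the work, as an engineer would, in place of code of your own. Each camera call takes 0.05 s, during which the arm holds its last target. There are 200 camera calls.

### The job

Load the orbital shaker: stand each of the three bottles upright in the spring clamp of its own size, lowered all the way down onto the clamp's foot plate, and set the microtube rack flat in the long corner-angle holder on the same platform. Put the bottles down without dropping them or knocking one over, leave the pipette-tip box and the lidded jar behind where they stand, and let go of everything.

Things in the scene. Friction and masses are not known exactly. Their poses are not given: they have to be found in the camera images.
- foil_bottle: small cylindrical bottle wrapped in foil, blue screw cap, 53 mm diameter over all its height, 109 mm high, about 0.17 kg; grip it round the cap or the upper body. It belongs in clamp_small. Origin: centre of its underside, z up the bottle
- medium_bottle: medium glass bottle, blue screw cap, body 68 mm diameter to 86 mm up, cap 54 mm diameter from 86 to 128 mm up, 128 mm high, about 0.19 kg; grip it by the cap. It belongs in clamp_medium. Origin: centre of its underside, z up the bottle
- large_bottle: large glass bottle, blue screw cap, body 86 mm diameter to 109 mm up, shoulder to 144 mm, cap 48 mm diameter from 144 to 180 mm up, 180 mm high, about 0.7 kg; grip it by the cap. It belongs in clamp_large. Origin: centre of its underside, z up the bottle
- tube_rack: orange rack full of microtubes lying flat, 62 mm wide (its x) by 200 mm long (its y), solid to 34 mm up, tube caps to 41 mm, about 0.12 kg; grip it across its 62 mm width at the middle. It belongs in rack_holder, either way round. Origin: centre of its underside
- clamp_small: steel spring clamp on the shaker, smallest of three, for foil_bottle. Foot plate 3 mm thick (bottle stands on it); 4 sprung fingers 14 mm wide on its diagonals, 51 mm high: waist 52 mm across at 35 mm up, mouth 66 mm. Each gives 4.5 mm outward at 0.5 N/mm, so its bottle slides in from above, bigger ones cannot. Origin: centre of foot plate's underside, 75 mm above bench
- clamp_medium: steel spring clamp on the shaker, middle of three, for medium_bottle. Foot plate 3 mm thick (bottle stands on it); 4 sprung fingers 14 mm wide on its diagonals, 51 mm high: waist 67 mm across at 35 mm up, mouth 81 mm. Each gives 4.5 mm outward at 0.5 N/mm, so its bottle slides in from above, bigger ones cannot. Origin: centre of foot plate's underside, 75 mm above bench
- clamp_large: steel spring clamp on the shaker, largest of three, for large_bottle. Foot plate 3 mm thick (bottle stands on it); 4 sprung fingers 14 mm wide on its diagonals, 51 mm high: waist 85 mm across at 35 mm up, mouth 99 mm. Each gives 4.5 mm outward at 0.5 N/mm, so its bottle slides in from above, bigger ones cannot. Origin: centre of foot plate's underside, 75 mm above bench
- rack_holder: flat steel rack holder on the robot's side of the 270 x 360 mm shaker platform, whose axes it shares; the clamps stand 115 mm apart in a row along y, 140 mm to its +x. Plate 76 (x) by 216 mm (y), 3 mm thick (rack stands on it); a 20 mm high angle at each corner, 70 x 208 mm inside, flared; long sides open for 140 mm in the middle. Origin: centre of underside, 75 mm above bench; z up
- tip_box: bystander: blue pipette-tip box with clear lid, 91 x 124 x 95 mm, standing behind the work. Origin: centre of its underside
- white_jar: bystander: translucent jar with white lid, 72 mm diameter, 100 mm high, standing behind the work. Origin: centre of its underside
Not all that is in view belongs to the job. What is shaped like the large_bottle but brown is not meant.

How it is judged (in metres and radians):
At the end, for the whole second after the job is handed in: Each bottle stands in its own clamp: axis within 8 mm, underside within 6 mm of the foot plate, tilt under 0.12 rad. The rack lies in its holder: centre within 9 mm, underside within 5 mm of the plate, turned under 0.1 rad, flat to 0.08 rad. All four released and at rest (horizontal distance between foil_bottle and clamp_small below 0.008 m and z of foil_bottle in the frame of clamp_small below 0.009 m and angle between each of foil_bottle, medium_bottle, large_bottle's own z axis and vertical below 0.12 rad and horizontal distance between medium_bottle and clamp_medium below 0.008 m and z of medium_bottle in the frame of clamp_medium below 0.009 m and horizontal distance between large_bottle and clamp_large below 0.008 m and z of large_bottle in the frame of clamp_large below 0.009 m and horizontal distance between tube_rack and rack_holder below 0.009 m and z of tube_rack in the frame of rack_holder below 0.008 m and angle between the y axis of tube_rack and the y axis of rack_holder, either way round below 0.1 rad and angle between tube_rack's own z axis and vertical below 0.08 rad and linear speed of each of foil_bottle, medium_bottle, large_bottle, tube_rack below 0.02 m/s and contact force between the fingers and foil_bottle below 0.1 N and contact force between the fingers and medium_bottle below 0.1 N and contact force between the fingers and large_bottle below 0.1 N and contact force between the fingers and tube_rack below 0.1 N); the robot touches nothing.
It fails at once if a bottle is dropped or flung: it moves faster than 0.7 m/s while the fingers do not hold it ((linear speed of foil_bottle above 0.7 m/s and contact force between the fingers and foil_bottle below 0.05 N) or (linear speed of medium_bottle above 0.7 m/s and contact force between the fingers and medium_bottle below 0.05 N) or (linear speed of large_bottle above 0.7 m/s and contact force between the fingers and large_bottle below 0.05 N)).
It fails at once if a bottle is knocked over: tilted more than 0.7 rad (angle between any of foil_bottle, medium_bottle, large_bottle's own z axis and vertical above 0.7 rad).
It fails at once if the tip box or the jar is pushed more than 30 mm from where it stood (distance of any of tip_box, white_jar from where it was at the start of the episode above 0.03 m).
It also fails if it takes over 128 s, if anything falls off the work surface, if the arm or the gripper's body presses on something with over 40 N, if the wrist force passes 120 N, or if a joint passes its speed limit or range.

## Working session

There is one attempt and no reset: what is moved stays moved. The work goes in short steps, Python scripts to look and compute and a tool call to move; the robot and the scene stay as the last step left them, time stands still between calls to the robot, and variables do not carry over. Pictures are saved under pics/ and viewed, at most 14 in all, crops included, and the job is handed in when it is done.

Besides the shell and the picture viewer there is one more tool, called as a command line: name --argument value ..., lists and objects as JSON in quotes. move_arm: Moves the arm, as the interface text tells. Its arguments: {"type":"object","properties":{"deltas":{"type":"array","items":{"type":"array","items":{"type":"array","items":{"type":"number"}}}},"newtons":{"type":"number"}},"required":["deltas"]}

```bash
mkdir -p pics
python3 - <<'E'
from station import manip
import cv2,numpy as np
s=manip.observe(); print({k:np.round(v,3).tolist() for k,v in s.items()})
for n in("side","top"):
    p,d=manip.capture(n); cv2.imwrite(f"pics/{n}0.png",p[:,:,::-1]); np.save(f"{n}0.npy",d); print(n,manip.camera_params(n),(d>0).mean())
E
```

```text
{'t': 0.0, 'q': [1.105, 0.381, 1.298, 0.0, 1.464, -0.215], 'joint_velocities': [0.001, -0.001, -0.001, 0.0, -0.002, 0.001], 'tau': [0.0, -44.847, -23.128, -0.0, 0.005, 0.0], 'position': [136.346, 532.493, 208.7], 'tcp_rot': [-0.0, 0.125, 0.992, -0.001], 'ft_force': [0.25, 0.47, -0.727], 'moment': [0.011, 0.049, 0.022], 'grasp_force': 0.0, 'gripper_width': 85.331}
side {'fx': 512.7214842364276, 'fy': 512.7214842364276, 'cx': 324.8734532692566, 'cy': 238.1839739760596, 'eye': array([ 534.37080011, -944.10781922,  865.53816113]), 'rotation': array([ 0.90237236,  0.42971137, -0.01421917, -0.0294972 ])} 0.9959244791666667
top {'fx': 587.6430363833562, 'fy': 587.6430363833562, 'cx': 313.39952858508167, 'cy': 240.44062359027947, 'eye': array([2.88389481e+02, 6.46041068e-01, 1.46507318e+03]), 'rotation': array([ 0.7172335 ,  0.07611111, -0.07763984, -0.68829882])} 0.996171875
```

View pics/side0.png

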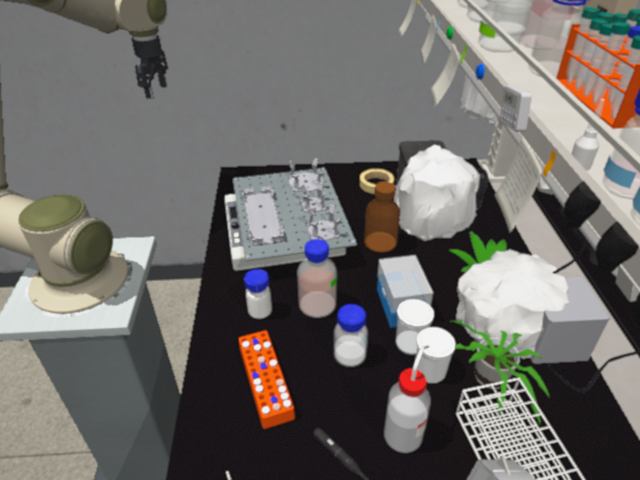

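View pics/top0.png

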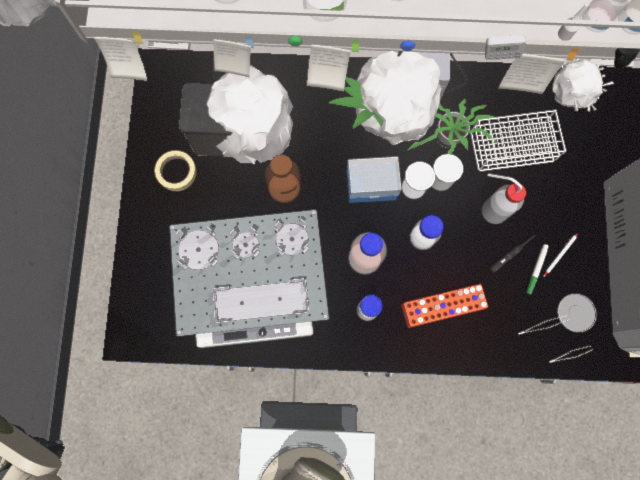

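The top view shows:
- **Bottles and rack:** blue caps at (370,245) large, (431,228) medium and (370,305) foil, with the orange rack at (445,306).
- **Shaker:** its three clamps are at (198,250), (245,243) and (292,238), and the rack holder is at (261,301).
- **Not part of the job:** the brown bottle at (283,180) and the red-capped wash bottle at (505,203).

The large bottle candidates are the pinkish clear one with the blue cap (370,245), the brown one (283,180) and the red-capped one (505,203). The first fits, since it is large glass with a blue cap.

```bash
cat > h.py <<'E'
from station import manip
import cv2,numpy as np
from scipy.spatial.transform import Rotation as R
from scipy.optimize import least_squares
C={n:manip.camera_params(n) for n in("side","top")}
def ray(n,u,v):
    c=C[n];u=np.asarray(u,float);v=np.asarray(v,float)
    d=np.stack([(u-c["cx"])/c["fx"],-(v-c["cy"])/c["fy"],-np.ones_like(u)],-1)
    q=np.asarray(c["rotation"]);return R.from_quat(np.r_[q[1:],q[0]]).apply(d.reshape(-1,3)).reshape(d.shape)
def plane(n,u,v,z):
    e=np.asarray(C[n]["eye"]);d=ray(n,u,v);return e+d*((z-e[2])/d[...,2])[...,None]
def cloud(n,d):
    v,u=np.mgrid[:480,:640];return np.asarray(C[n]["eye"])+ray(n,u,v)*d[...,None]
def circ(p,r=None):
    c=p[:,:2].mean(0)
    if r: f=least_squares(lambda x:np.hypot(*(p[:,:2]-x).T)-r,c,loss='soft_l1').x; return np.r_[f,r]
    return least_squares(lambda x:np.hypot(*(p[:,:2]-x[:2]).T)-x[2],np.r_[c,30],loss='soft_l1').x
def blobs(m,a=40):
    k,l,s,c=cv2.connectedComponentsWithStats(m.astype(np.uint8));return [(l==i,s[i],c[i]) for i in range(1,k) if s[i,4]>=a]
E
python3 - <<'E'
from h import *
np.set_printoptions(precision=1,suppress=True)
for n in("top","side"):
    im=cv2.imread(f"pics/{n}0.png");P=cloud(n,np.load(f"{n}0.npy"));hsv=cv2.cvtColor(im,cv2.COLOR_BGR2HSV)
    blue=cv2.inRange(hsv,(112,150,70),(128,255,255))>0
    print(n,"bench z",np.median(P[420:440,500:540,2]) if n=="side" else np.median(P[330:345,340:400,2]))
    for m,s,c in blobs(blue,100):
        z=P[m][:,2];t=np.percentile(z,90);q=P[m&(abs(P[...,2]-t)<5)];print("blue",c,s,"ztop",t,"circ",(q[:,:2].max(0)+q[:,:2].min(0))/2,circ(q) if 0 else np.ptp(q[:,:2],axis=0))
    org=cv2.inRange(hsv,(3,170,120),(18,255,255))>0
    org=cv2.morphologyEx(org.astype(np.uint8),cv2.MORPH_CLOSE,np.ones((9,9)))>0
    for m,s,c in blobs(org,800):
        q=P[m];q=q[(q[:,2]>27)&(q[:,2]<50)]
        if len(q)>100: print("rack",c,s,cv2.minAreaRect(q[:,:2].astype(np.float32)),np.median(q[:,2]))
    # clamps: things above platform
    reg=(P[...,0]>250)&(P[...,0]<620)&(P[...,1]>80)&(P[...,1]<480)
    pl=P[reg&(abs(P[...,2]-75)<8)];print("platform",np.median(pl[:,2]),cv2.minAreaRect(pl[:,:2].astype(np.float32)))
    hi=reg&(P[...,2]>105)&(P[...,2]<140)
    for m,s,c in blobs(hi,2): print("hi",c,s[4],P[m].mean(0))
E
python3 - <<'E'
import cv2
a=cv2.imread("pics/top0.png")[195:355,150:450];cv2.imwrite("pics/c1.png",cv2.resize(a,(800,427),interpolation=cv2.INTER_CUBIC))
E
```

```text
top bench z 0.5490421424738088
blue [431.6 225.9] [421 215  23  23 400] ztop 132.09959248830043 circ [ 631.8 -272.7] [51.3 51.6]
blue [371.2 243.4] [361 233  22  22 382] ztop 183.17005170503268 circ [ 571.1 -126.5] [48.8 47.5]
blue [371.5 305.2] [361 295  22  21 358] ztop 113.08505400117258 circ [ 441.5 -135.3] [46.6 46.3]
rack [441.7 307.4] [ 403  290   82   37 1294] ((456.765869140625, -320.7610168457031), (59.81803894042969, 191.0806121826172), 15.958788871765137) 34.924244883089386
platform 76.06756206825776 ((488.650634765625, 216.60231018066406), (263.24688720703125, 273.9159240722656), 0.19237102568149567)
hi [277.6 226.2] 18 [617.3  89.7 118.7]
hi [208.5 230.2] 34 [600.8 251.5 118.5]
hi [252.1 230.6] 34 [604.1 148.8 118.9]
hi [179.4 233.1] 42 [590.9 319.1 119.1]
hi [233.3 232.9] 38 [596.8 192.7 118.2]
hi [279.1 247.4] 14 [565.6  83.1 123.4]
hi [253.8 249.2] 22 [559.3 142.  120.6]
hi [234.4 251.2] 28 [552.5 186.7 121.2]
hi [210.6 258.5] 21 [533.  240.7 121.2]
hi [181.  261.7] 32 [522.7 308.7 120.7]
side bench z 3.6625807819760325
blue [316.3 250.3] [305 239  24  24 442] ztop 1
[... 200 characters left out ...]
966853515777 circ [ 628.5 -273.2] [53.1 54.9]
rack [265.8 379.3] [ 238  330   56   99 3168] ((455.9881591796875, -325.2438659667969), (60.48640060424805, 200.08001708984375), 16.05121612548828) 34.8300942953266
platform 76.55514385432463 ((487.6371154785156, 215.19158935546875), (265.4458923339844, 271.7027893066406), 0.32290229201316833)
hi [314.2 162.1] 38 [587.1 318.3 117.5]
hi [290.8 164.7] 32 [520.8 308.1 117.7]
hi [319.3 174.6] 18 [597.7 250.7 117.8]
hi [295.  177.7] 23 [531.2 240.8 116.9]
hi [319.1 186.7] 43 [593.9 192.4 116.8]
hi [304.1 192.5] 62 [553.4 167.3 117.4]
hi [322.6 196.1] 20 [600.5 148.3 116.9]
hi [330.2 210.1] 36 [615.6  87.7 115.4]
hi [309.6 210.2] 17 [564.3  83.9 120.3]
```

View pics/c1.png

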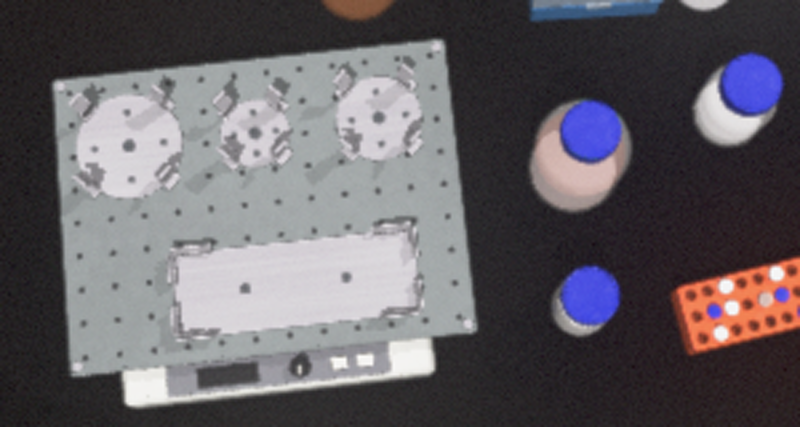

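The crop confirms the three blue-capped bottles and the rack. It also shows the clamps in order large, small, medium from left to right. One refining measurement follows: clamps, holder and bystanders.

Run:
```python
from h import *
np.set_printoptions(precision=1,suppress=True)
G={}
for n in("top","side"):
    im=cv2.imread(f"pics/{n}0.png");P=cloud(n,np.load(f"{n}0.npy"));hsv=cv2.cvtColor(im,cv2.COLOR_BGR2HSV)
    reg=(P[...,0]>340)&(P[...,0]<650)&(P[...,1]>0)&(P[...,1]<400)
    hi=reg&(P[...,2]>105)&(P[...,2]<140)
    F=np.array([P[m].mean(0) for m,s,c in blobs(hi,8)]);print(n,F)
    # finger heads lie on diagonals: fit x,y,yaw of row and radii
    lab=np.array([np.argmin([np.hypot(*(f[:2]-c)) for c in [(561,280),(577,168),(593,55)]]) for f in F])
    def model(p):
        c,s=np.cos(p[2]),np.sin(p[2]);Rm=np.array([[c,-s],[s,c]]);r=[]
        for f,l in zip(F,lab):
            o=Rm.T@(f[:2]-p[:2])-[0,115*(1-l)];r+=list(abs(o)-p[3+l]/2**.5)
        return r
    S=least_squares(model,[577,168,.14,45,28,36],loss='soft_l1').x
    xd=np.array([np.cos(S[2]),np.sin(S[2])]);yd=np.array([-xd[1],xd[0]])
    print("small",S,"large",S[:2]+115*yd,"med",S[:2]-115*yd,"holder",S[:2]-140*xd)
    an=reg&(P[...,2]>86)&(P[...,2]<104)&(((P[...,:2]-(S[:2]-140*xd))@xd.T).__abs__()<50)
    q=P[an];print("angles rect",len(q),cv2.minAreaRect(q[:,:2].astype(np.float32)))
    white=(hsv[...,1]<40)&(hsv[...,2]>150)
    J=(P[...,0]>640)&(P[...,0]<850)&(P[...,1]>-400)&(P[...,1]<0)&(P[...,2]>80)&(P[...,2]<112)
    for m,s,c in blobs(J,100):print("by",c,P[m][:,:2].min(0),P[m][:,:2].max(0),np.median(P[m][:,2]))
    org=cv2.inRange(hsv,(3,120,100),(18,255,255))
    org=cv2.morphologyEx(org,cv2.MORPH_CLOSE,np.ones((9,9)))
    c=max(cv2.findContours(((org>0)&(P[...,1]<-150)&(P[...,2]>22)&(P[...,2]<60)&(P[...,0]<600)).astype(np.uint8),0,1)[0],key=cv2.contourArea)
    q=plane(n,c[:,0,0],c[:,0,1],35);print("rack",cv2.minAreaRect(q[:,:2].astype(np.float32)))
```

```text
top [[629.   33.4 120. ]
 [620.4  88.3 119.6]
 [600.8 251.5 118.5]
 [604.1 148.8 118.9]
 [590.9 319.1 119.1]
 [596.8 192.7 118.2]
 [573.5  25.1 120.2]
 [565.1  79.8 120.7]
 [559.3 142.  120.6]
 [552.5 186.7 121.2]
 [533.  240.7 121.2]
 [522.7 308.7 120.7]]
small [579.1 167.8   0.2  48.6  31.8  39.6] large [561.3 281.4] med [596.9  54.2] holder [440.8 146.1]
angles rect 287 ((444.7647705078125, 122.72361755371094), (82.73686981201172, 220.19505310058594), 8.608817100524902)
by [433.4 172.1] [ 727. -356.] [ 839.5 -213.4] 95.10539384144158
by [374.2 175.1] [ 713.6 -203.8] [813.4 -73.2] 94.90826862470135
rack ((457.47802734375, -322.8580322265625), (60.66285705566406, 200.53570556640625), 16.139236450195312)
side [[587.1 318.3 117.5]
 [520.8 308.1 117.7]
 [597.7 250.7 117.8]
 [531.2 240.8 116.9]
 [593.9 192.4 116.8]
 [553.4 167.3 117.4]
 [600.5 148.3 116.9]
 [617.3  87.2 116.9]
 [563.2  79.2 117.8]
 [625.3  31.3 119. ]
 [572.3  24.1 116.9]]
small [576.7 166.8   0.2  47.7  30.3  38.4] large [558.8 280.4] med [594.6  53.2] holder [438.4 145. ]
angles rect 225 ((441.36492919921875, 124.4729995727539), (81.85620880126953, 226.35604858398438), 8.641805648803711)
by [414.9 304.7] [ 712.4 -358.4] [823.8 -73.1] 94.62050602082928
by [361.3 332.7] [ 640.1 -301.1] [ 660.5 -263.7] 85.47818250818858
rack ((456.3697814941406, -329.35430908203125), (61.24374008178711, 205.98165893554688), 16.035091400146484)
```

```bash
cat >> h.py <<'E'
def goal(x,y,z,psi):  # tool down, tool y at world angle psi (deg)
    a=np.radians(psi);Y=np.array([np.cos(a),np.sin(a),0]);Z=np.array([0,0,-1.]);return np.array([x,y,z]),R.from_matrix(np.stack([np.cross(Y,Z),Y,Z],1))
def plan(*w):
    s=manip.observe();q=s["tcp_rot"];p,r=np.array(s["position"]),R.from_quat(np.r_[q[1:],q[0]])
    print("now",p.round(1),"w",round(float(s["gripper_width"]),1),"F",np.round(s["ft_force"],1),"grip",round(float(s["grasp_force"]),1),"t",s["t"])
    for g in w:
        gp,gr=goal(*g);d=r.inv()
        print(g,np.degrees((d*gr).as_rotvec()).round(1),(d.apply(gp-p)/10).round(2));p,r=gp,gr
E
python3 -c "
from h import *
plan((571,-127,270,8.7),(571,-127,140,8.7),(571,-127,295,8.7))"
```

```text
now [136.4 532.5 208.8] w 85.3 F [ 0.4 -0.3  0.1] grip 0.0 t 0.1
(571, -127, 270, 8.7) [-0.1  0.  66.9] [-58.47 -53.11  -6.07]
(571, -127, 140, 8.7) [0. 0. 0.] [ 0.  0. 13.]
(571, -127, 295, 8.7) [0. 0. 0.] [  0.    0.  -15.5]
```

Careful with the scale: shifts go in shares of 800 mm and turns go in shares of 120 degrees. That gives: -44 cm is -0.55, -41 cm is -0.5125, 66.9 degrees is 0.5575.

move_arm --deltas '[[[0,0,0,0,0,-0.05,1],[0,0,0.0667,-0.0625,-0.0625,-0.0763,1],[0,0,0.1333,-0.1125,-0.1,-0.0763,1],[0,0,0.2,-0.1625,-0.15,-0.0763,1],[0,0,0.2667,-0.2125,-0.2,-0.0763,1],[0,0,0.3333,-0.2625,-0.2375,-0.0763,1],[0,0,0.4,-0.3125,-0.2875,-0.0763,1],[0,0,0.4667,-0.3625,-0.325,-0.0763,1],[0,0,0.5333,-0.4125,-0.375,-0.0763,1],[0,0,0.5575,-0.4625,-0.42,-0.0763,1],[0,0,0.5575,-0.5125,-0.465,-0.0763,1],[0,0,0.5575,-0.55,-0.5,-0.0763,1]]]' --newtons 60

```text
t: 1.3
position: [438.3, 73.6, 270.2]
tcp_rot: [-0.0, 0.651, 0.759, -0.0]
ft_force: [0.7, 0.6, -0.2]
gripper_width: 85.5
grasp_force: 0.0
```

```bash
python3 -c "
from h import *
plan((571,-127,270,8.7),(571,-127,140,8.7),(571,-127,295,8.7))"
```

```text
now [438.3  73.6 270.2] w 85.5 F [ 0.7  0.6 -0.2] grip 0.0 t 1.3
(571, -127, 270, 8.7) [-0. -0.  0.] [-2.184e+01  1.008e+01  2.000e-02]
(571, -127, 140, 8.7) [0. 0. 0.] [ 0.  0. 13.]
(571, -127, 295, 8.7) [0. 0. 0.] [  0.    0.  -15.5]
```

To row units: -21.8 cm is -0.2725, -19 cm is -0.2375.

move_arm --deltas '[[[0,0,0,-0.0625,0.0288,0,1],[0,0,0,-0.125,0.0575,0,1],[0,0,0,-0.1875,0.0863,0,1],[0,0,0,-0.2375,0.11,0,1],[0,0,0,-0.2725,0.1263,0,1],[0,0,0,-0.2725,0.1263,0.0375,1],[0,0,0,-0.2725,0.1263,0.075,1],[0,0,0,-0.2725,0.1263,0.1063,1],[0,0,0,-0.2725,0.1263,0.1313,1],[0,0,0,-0.2725,0.1263,0.15,1],[0,0,0,-0.2725,0.1263,0.1625,1],[0,0,0,-0.2725,0.1263,0.1625,1]]]'

```text
t: 2.5
position: [570.0, -124.3, 139.0]
tcp_rot: [-0.001, 0.651, 0.759, -0.0]
ft_force: [-0.9, -0.6, 0.5]
gripper_width: 85.3
grasp_force: 0.0
```

Run:
```python
from h import *
plan()
a,_=manip.capture("side");b,_=manip.capture("top")
o=np.hstack([cv2.resize(a[170:350,220:420],(400,360)),cv2.resize(b[160:340,290:490],(400,360))]);cv2.imwrite("pics/p1.png",o[:,:,::-1])
```

```text
now [ 570.  -124.3  139. ] w 85.3 F [-0.9 -0.6  0.5] grip 0.0 t 2.5
```

View pics/p1.png

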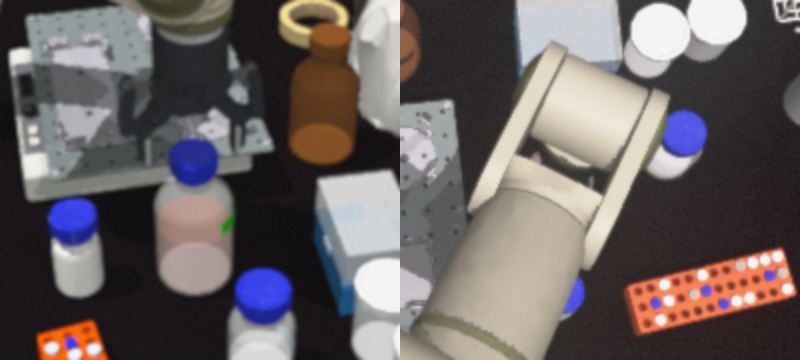

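The two fingers stand either side of the large bottle's blue cap (crop pixel 193,160). I will close and lift.

To row units: -0.25 cm is -0.0031, 0.1 cm is 0.0013.

move_arm --deltas '[[[0,0,0,-0.0031,0.0013,0,1],[0,0,0,-0.0031,0.0013,0,1],[0,0,0,-0.0031,0.0013,0,-0.2],[0,0,0,-0.0031,0.0013,0,-0.2],[0,0,0,-0.0031,0.0013,0,-0.5],[0,0,0,-0.0031,0.0013,0,-0.5],[0,0,0,-0.0031,0.0013,0,-0.5],[0,0,0,-0.0031,0.0013,0,-0.5],[0,0,0,-0.0031,0.0013,0,-0.5],[0,0,0,-0.0031,0.0013,0,-0.5]]]' --newtons 60

```text
t: 3.6
position: [572.1, -126.9, 141.0]
tcp_rot: [0.0, 0.651, 0.759, 0.0]
ft_force: [-1.4, 0.2, 5.1]
gripper_width: 44.5
grasp_force: 62.0
```

```bash
python3 -c "
from h import *
plan((571,-127,295,8.7),(480,-10,295,8.7),(560,281,295,8.7))"
```

```text
now [ 572.1 -126.9  141. ] w 44.5 F [-1.4  0.2  5.1] grip 62.0 t 3.6
(571, -127, 295, 8.7) [0. 0. 0.] [ -0.    -0.1  -15.41]
(480, -10, 295, 8.7) [0. 0. 0.] [12.94 -7.23  0.  ]
(560, 281, 295, 8.7) [0. 0. 0.] [27.56 12.31  0.  ]
```

To row units: -15.4 cm is -0.1925, -14.4 cm is -0.18.

move_arm --deltas '[[[0,0,0,0,0,-0.0063,-0.5],[0,0,0,0,0,-0.0188,-0.5],[0,0,0,0,0,-0.0375,-0.5],[0,0,0,0,0,-0.0625,-0.5],[0,0,0,0,0,-0.0938,-0.5],[0,0,0,0,0,-0.125,-0.5],[0,0,0,0,0,-0.1563,-0.5],[0,0,0,0,0,-0.18,-0.5],[0,0,0,0,0,-0.1925,-0.5],[0,0,0,0,0,-0.1925,-0.5]]]'

```text
t: 4.6
position: [572.1, -126.9, 295.2]
tcp_rot: [0.001, 0.651, 0.759, 0.0]
ft_force: [-0.5, 0.2, -7.5]
gripper_width: 44.8
grasp_force: 62.6
```

To row units: 32 cm is 0.4, 30 cm is 0.375.

move_arm --deltas '[[[0,0,0,0.0125,-0.0063,0,-0.5],[0,0,0,0.0375,-0.02,0,-0.5],[0,0,0,0.075,-0.0413,0,-0.5],[0,0,0,0.1125,-0.0625,0,-0.5],[0,0,0,0.15,-0.075,0,-0.5],[0,0,0,0.1875,-0.0713,0,-0.5],[0,0,0,0.225,-0.0563,0,-0.5],[0,0,0,0.2625,-0.0413,0,-0.5],[0,0,0,0.3,-0.025,0,-0.5],[0,0,0,0.3375,-0.0088,0,-0.5],[0,0,0,0.375,0.0075,0,-0.5],[0,0,0,0.4,0.02,0,-0.5]]]'

```text
t: 5.8
position: [538.1, 194.4, 292.8]
tcp_rot: [-0.001, 0.651, 0.759, -0.001]
ft_force: [-0.2, 0.5, -6.7]
gripper_width: 44.6
grasp_force: 63.2
```

```bash
python3 -c "
from h import *
plan((560,281,295,8.7),(560,281,219,8.7))"
```

```text
now [538.1 194.4 292.8] w 44.6 F [-0.2  0.5 -6.7] grip 63.2 t 5.8
(560, 281, 295, 8.7) [-0.2 -0.1  0.1] [ 8.22  3.49 -0.22]
(560, 281, 219, 8.7) [0. 0. 0.] [0.  0.  7.6]
```

To row units: 8.2 cm is 0.1025, 2.8 cm is 0.035.

move_arm --deltas '[[[0,0,0,0.025,0.01,0,-0.5],[0,0,0,0.0563,0.0238,0,-0.5],[0,0,0,0.0813,0.035,0,-0.5],[0,0,0,0.0963,0.0413,0,-0.5],[0,0,0,0.1025,0.0438,0,-0.5],[0,0,0,0.1025,0.0438,0,-0.5],[0,0,0,0.1025,0.0438,0,-0.5],[0,0,0,0.1025,0.0438,0,-0.5]]]'

```text
t: 6.6
position: [561.3, 277.4, 294.5]
tcp_rot: [0.0, 0.652, 0.759, -0.0]
ft_force: [1.2, -1.1, -5.7]
gripper_width: 44.8
grasp_force: 63.3
```

Run:
```python
from h import *
np.set_printoptions(precision=1,suppress=True)
plan((560,281,295,8.7),(560,281,219,8.7))
a,d=manip.capture("side");P=cloud("side",d)
o=cv2.resize(a[60:260,180:430],(800,640))[:600];cv2.imwrite("pics/p2.png",o[:,:,::-1])
q=P[(abs(P[...,0]-560)<70)&(abs(P[...,1]-260)<80)]
for z0,z1 in((165,195),(200,230),(230,260)):
    s=q[(q[:,2]>z0)&(q[:,2]<z1)];print(z0,len(s),circ(s,43) if len(s)>20 else 0)
```

```text
now [561.3 277.4 294.5] w 44.8 F [ 1.2 -1.1 -5.7] grip 63.3 t 6.6
(560, 281, 295, 8.7) [-0.  0. -0.] [ 0.4 -0.1 -0.1]
(560, 281, 219, 8.7) [0. 0. 0.] [0.  0.  7.6]
165 307 [558.  278.5  43. ]
200 327 [558.1 278.7  43. ]
230 350 [558.4 278.7  43. ]
```

View pics/p2.png

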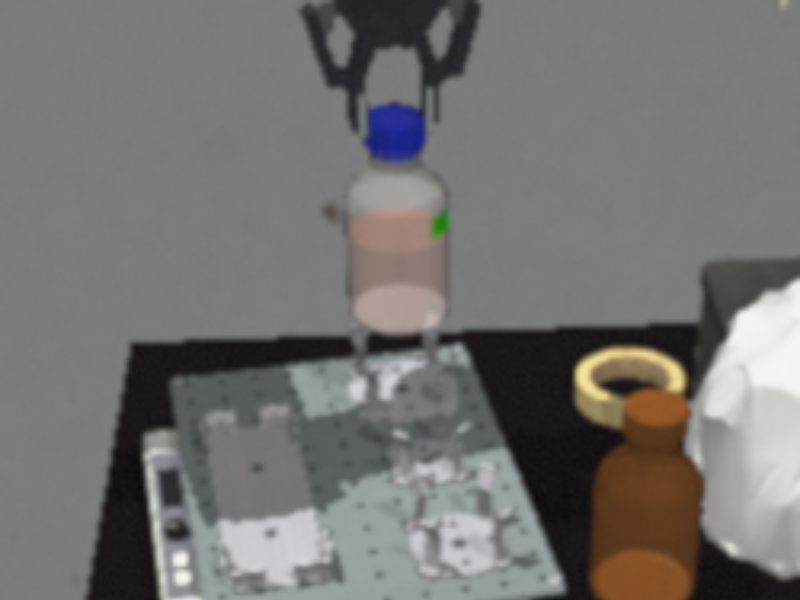

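The side view shows the large bottle (crop pixel 398,310) hanging upright just over the large clamp at (390,385). The offset is about 2 mm, so I will correct it and lower.

To row units: 7.2 cm is 0.09, 6.8 cm is 0.085.

move_arm --deltas '[[[0,0,0,0.0029,0.0013,0,-0.5],[0,0,0,0.0029,0.0013,0.0125,-0.5],[0,0,0,0.0029,0.0013,0.025,-0.5],[0,0,0,0.0029,0.0013,0.0375,-0.5],[0,0,0,0.0029,0.0013,0.05,-0.5],[0,0,0,0.0029,0.0013,0.06,-0.5],[0,0,0,0.0029,0.0013,0.07,-0.5],[0,0,0,0.0029,0.0013,0.0788,-0.5],[0,0,0,0.0029,0.0013,0.085,-0.5],[0,0,0,0.0029,0.0013,0.09,-0.5],[0,0,0,0.0029,0.0013,0.09,-0.5],[0,0,0,0.0029,0.0013,0.09,-0.5]]]'

```text
t: 7.85
position: [562.1, 280.7, 222.6]
tcp_rot: [0.0, 0.651, 0.759, 0.0]
ft_force: [0.8, -0.2, -6.5]
gripper_width: 45.3
grasp_force: 63.3
```

To row units: 0.4 cm is 0.005, 0.35 cm is 0.0044.

move_arm --deltas '[[[0,0,0,0,0,0.0025,-0.5],[0,0,0,0,0,0.0044,-0.5],[0,0,0,0,0,0.005,-0.5],[0,0,0,0,0,0.005,-0.5]]]'

```text
t: 8.25
position: [562.1, 280.7, 219.0]
tcp_rot: [0.0, 0.651, 0.759, 0.0]
ft_force: [-0.4, -0.2, -1.0]
gripper_width: 44.5
grasp_force: 63.8
```

To row units: 0.2 cm is 0.0025, 0.1 cm is 0.0013.

move_arm --deltas '[[[0,0,0,0,0,0.0013,-0.5],[0,0,0,0,0,0.0025,-0.5],[0,0,0,0,0,0.0025,-0.5]]]'

```text
t: 8.55
position: [562.3, 280.7, 218.9]
tcp_rot: [0.001, 0.651, 0.759, 0.001]
ft_force: [-3.5, -2.0, 10.9]
gripper_width: 44.2
grasp_force: 65.0
```

Run:
```python
from h import *
np.set_printoptions(precision=1,suppress=True)
plan((562,280.7,340,8.7),(440,-136,340,8.7),(440,-136,150,8.7),(440,-136,62,8.7))
a,d=manip.capture("side");P=cloud("side",d)
q=P[(abs(P[...,0]-560)<70)&(abs(P[...,1]-260)<80)]
for z0,z1 in((130,150),(150,175)):
    s=q[(q[:,2]>z0)&(q[:,2]<z1)];print(z0,len(s),circ(s,43) if len(s)>20 else 0)
```

```text
now [562.3 280.7 218.9] w 44.2 F [-3.5 -2.  10.9] grip 65.0 t 8.55
(562, 280.7, 340, 8.7) [ 0.2 -0.   0. ] [  0.    0.  -12.1]
(440, -136, 340, 8.7) [0. 0. 0.] [-39.4 -18.4   0. ]
(440, -136, 150, 8.7) [0. 0. 0.] [ 0.  0. 19.]
(440, -136, 62, 8.7) [0. 0. 0.] [0.  0.  8.8]
130 202 [558.7 282.1  43. ]
150 252 [559.2 281.9  43. ]
```

The bottle is seated: it presses with 11 N at the expected height. I will release it and go to the foil bottle.

To row units: -12 cm is -0.15, -10 cm is -0.125.

move_arm --deltas '[[[0,0,0,0,0,-0.0025,-0.5],[0,0,0,0,0,-0.0025,1],[0,0,0,0,0,-0.0025,1],[0,0,0,0,0,-0.0025,1],[0,0,0,0,0,-0.0025,1],[0,0,0,0,0,-0.0025,1],[0,0,0,0,0,-0.0025,1],[0,0,0,0,0,-0.015,1],[0,0,0,0,0,-0.0375,1],[0,0,0,0,0,-0.075,1],[0,0,0,0,0,-0.125,1],[0,0,0,0,0,-0.15,1]]]'

```text
t: 9.8
position: [562.2, 280.8, 340.8]
tcp_rot: [0.002, 0.651, 0.759, 0.002]
ft_force: [-0.4, -0.3, -0.2]
gripper_width: 85.4
grasp_force: 0.0
```

To row units: -39.4 cm is -0.4925, -38.5 cm is -0.4813.

move_arm --deltas '[[[0,0,0,-0.025,-0.0125,0,1],[0,0,0,-0.075,-0.0375,0,1],[0,0,0,-0.125,-0.0625,0,1],[0,0,0,-0.175,-0.0875,0,1],[0,0,0,-0.2313,-0.1125,0,1],[0,0,0,-0.2875,-0.1375,0.025,1],[0,0,0,-0.3438,-0.1625,0.0625,1],[0,0,0,-0.4,-0.1875,0.1125,1],[0,0,0,-0.45,-0.2125,0.1625,1],[0,0,0,-0.4813,-0.225,0.2,1],[0,0,0,-0.4925,-0.23,0.225,1],[0,0,0,-0.4925,-0.23,0.225,1]]]'

```text
t: 11.0
position: [437.8, -138.3, 153.4]
tcp_rot: [-0.003, 0.653, 0.758, -0.001]
ft_force: [-0.1, 0.2, 0.3]
gripper_width: 85.2
grasp_force: 0.0
```

Run:
```python
from h import *
np.set_printoptions(precision=1,suppress=True)
manip.capture("top");plan((440.5,-136.5,62,8.7))
a,d=manip.capture("side");P=cloud("side",d)
q=P[(abs(P[...,0]-560)<70)&(abs(P[...,1]-270)<80)]
for z0,z1 in((130,150),(150,175)):
    s=q[(q[:,2]>z0)&(q[:,2]<z1)];print(z0,len(s),circ(s,43) if len(s)>20 else 0)
print("top z",np.percentile(q[:,2],99))
o=cv2.resize(a[130:330,200:450],(750,600));cv2.imwrite("pics/p3.png",o[:,:,::-1])
```

```text
now [ 439.2 -137.5  155.6] w 85.3 F [ 0.4 -0.2  0.8] grip 0.0 t 11.05
(440.5, -136.5, 62, 8.7) [-0.1 -0.1 -0.1] [0.1 0.2 9.4]
130 202 [559.3 281.9  43. ]
150 256 [559.3 281.4  43. ]
top z 259.1523189322835
```

View pics/p3.png

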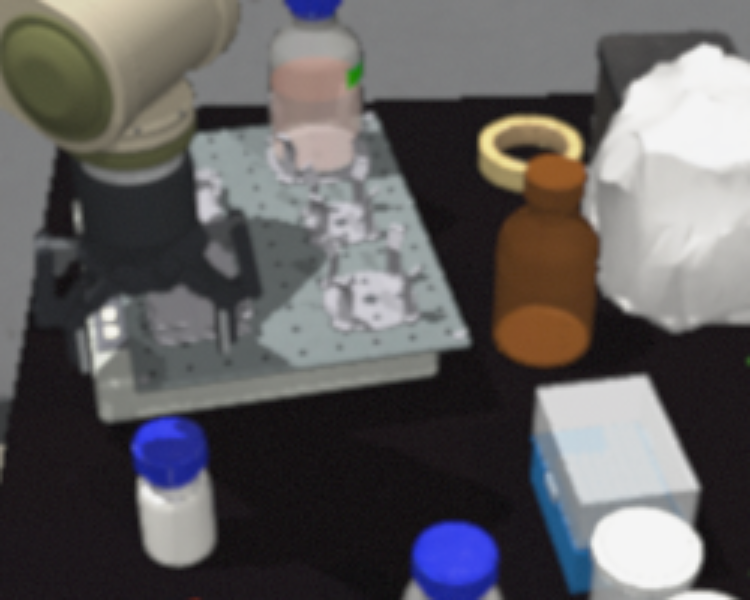

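The large bottle stands in its clamp (crop pixel 315,110), and the gripper hangs above and behind the foil bottle at (175,490). I will descend and grip.

To row units: 9.4 cm is 0.1175, 0.23 cm is 0.0029.

move_arm --deltas '[[[0,0,0,0,0.0029,0,1],[0,0,0,0,0.0029,0.025,1],[0,0,0,0,0.0029,0.0563,1],[0,0,0,0,0.0029,0.0875,1],[0,0,0,0,0.0029,0.1075,1],[0,0,0,0,0.0029,0.1175,1],[0,0,0,0,0.0029,0.1175,1],[0,0,0,0,0.0029,0.1175,1]]]'

```text
t: 11.9
position: [443.0, -136.3, 63.4]
tcp_rot: [0.001, 0.651, 0.759, 0.0]
ft_force: [0.3, -0.2, -0.1]
gripper_width: 85.2
grasp_force: 0.0
```

move_arm --deltas '[[[0,0,0,0,0,0,0.2],[0,0,0,0,0,0,-0.1],[0,0,0,0,0,0,-0.4],[0,0,0,0,0,0,-0.4],[0,0,0,0,0,0,-0.4],[0,0,0,0,0,0,-0.4],[0,0,0,0,0,0,-0.4],[0,0,0,0,0,0,-0.4]]]' --newtons 40

```text
t: 12.7
position: [442.5, -136.6, 63.2]
tcp_rot: [0.001, 0.651, 0.759, 0.0]
ft_force: [-2.0, 0.7, 6.9]
gripper_width: 51.8
grasp_force: 40.6
```

```bash
python3 -c "
from h import *
plan((441.5,-137,225,8.7),(579.5,166.2,225,8.7),(579.5,166.2,141,8.7))"
```

```text
now [ 442.5 -136.6   63.2] w 51.8 F [-2.   0.7  6.9] grip 40.6 t 12.7
(441.5, -137, 225, 8.7) [0.1 0.1 0. ] [ -0.04  -0.08 -16.18]
(579.5, 166.2, 225, 8.7) [0. 0. 0.] [27.88 18.23  0.  ]
(579.5, 166.2, 141, 8.7) [0. 0. 0.] [0.  0.  8.4]
```

To row units: -16.2 cm is -0.2025, -15 cm is -0.1875.

move_arm --deltas '[[[0,0,0,0,0,-0.0063,-0.4],[0,0,0,0,0,-0.0188,-0.4],[0,0,0,0,0,-0.0438,-0.4],[0,0,0,0,0,-0.075,-0.4],[0,0,0,0,0,-0.1125,-0.4],[0,0,0,0,0,-0.15,-0.4],[0,0,0,0,0,-0.1875,-0.4],[0,0,0,0,0,-0.2025,-0.4],[0,0,0,0,0,-0.2025,-0.4]]]'

```text
t: 13.6
position: [442.7, -136.6, 226.4]
tcp_rot: [0.002, 0.651, 0.759, 0.0]
ft_force: [0.4, 0.1, -2.0]
gripper_width: 51.7
grasp_force: 42.3
```

To row units: 27.8 cm is 0.3475, 27 cm is 0.3375.

move_arm --deltas '[[[0,0,0,0.025,0.0163,0,-0.4],[0,0,0,0.0625,0.04,0,-0.4],[0,0,0,0.1,0.065,0,-0.4],[0,0,0,0.1375,0.09,0,-0.4],[0,0,0,0.175,0.115,0,-0.4],[0,0,0,0.2125,0.1388,0,-0.4],[0,0,0,0.25,0.1638,0,-0.4],[0,0,0,0.2875,0.1875,0,-0.4],[0,0,0,0.3188,0.2088,0,-0.4],[0,0,0,0.3375,0.2213,0,-0.4],[0,0,0,0.3475,0.2275,0,-0.4],[0,0,0,0.3475,0.2275,0,-0.4]]]'

```text
t: 14.8
position: [579.7, 166.6, 223.3]
tcp_rot: [-0.001, 0.651, 0.759, -0.001]
ft_force: [-1.2, 0.3, -1.8]
gripper_width: 51.6
grasp_force: 42.4
```

move_arm --deltas '[[[0,0,0,0,0,0,-0.4],[0,0,0,0,0,0,-0.4],[0,0,0,0,0,0,-0.4]]]'

```text
t: 15.1
position: [579.7, 165.3, 224.5]
tcp_rot: [0.0, 0.652, 0.759, -0.0]
ft_force: [-0.9, 0.1, -1.4]
gripper_width: 51.7
grasp_force: 42.4
```

Run:
```python
from h import *
np.set_printoptions(precision=1,suppress=True)
a,d=manip.capture("side");P=cloud("side",d)
plan((579.5,166.2,225,8.7),(579.5,166.2,143,8.7))
q=P[(abs(P[...,0]-577)<45)&(abs(P[...,1]-160)<45)]
for z0,z1 in((168,190),(190,215),(215,240)):
    s=q[(q[:,2]>z0)&(q[:,2]<z1)];print(z0,len(s),circ(s,26.5) if len(s)>20 else 0)
```

```text
now [579.8 165.4 224.5] w 51.6 F [-0.1 -0.6 -1.4] grip 42.4 t 15.15
(579.5, 166.2, 225, 8.7) [ 0.  0. -0.] [ 0.1 -0.  -0.1]
(579.5, 166.2, 143, 8.7) [0. 0. 0.] [0.  0.  8.2]
168 151 [575.8 167.   26.5]
190 178 [575.5 166.8  26.5]
215 215 [576.2 169.5  26.5]
```

To row units: 8 cm is 0.1, 0.07 cm is 0.0009.

move_arm --deltas '[[[0,0,0,0,0.0009,0.0125,-0.4],[0,0,0,0,0.0009,0.025,-0.4],[0,0,0,0,0.0009,0.0375,-0.4],[0,0,0,0,0.0009,0.05,-0.4],[0,0,0,0,0.0009,0.0625,-0.4],[0,0,0,0,0.0009,0.0725,-0.4],[0,0,0,0,0.0009,0.0825,-0.4],[0,0,0,0,0.0009,0.0925,-0.4],[0,0,0,0,0.0009,0.1,-0.4],[0,0,0,0,0.0009,0.1,-0.4],[0,0,0,0,0.0009,0.1,-0.4]]]'

```text
t: 16.25
position: [580.5, 166.2, 144.2]
tcp_rot: [-0.0, 0.651, 0.759, -0.0]
ft_force: [-0.0, -0.1, -1.9]
gripper_width: 51.6
grasp_force: 42.6
```

To row units: 0.4 cm is 0.005, 0.3 cm is 0.0038.

move_arm --deltas '[[[0,0,0,0,0,0.0019,-0.4],[0,0,0,0,0,0.0038,-0.4],[0,0,0,0,0,0.005,-0.4],[0,0,0,0,0,0.005,-0.4]]]'

```text
t: 16.65
position: [580.7, 166.2, 141.3]
tcp_rot: [0.0, 0.651, 0.759, 0.0]
ft_force: [-2.8, 0.3, 4.8]
gripper_width: 51.3
grasp_force: 43.2
```

To row units: -11 cm is -0.1375, -9 cm is -0.1125.

move_arm --deltas '[[[0,0,0,0,0,0.0013,-0.4],[0,0,0,0,0,0,-0.4],[0,0,0,0,0,0,1],[0,0,0,0,0,0,1],[0,0,0,0,0,0,1],[0,0,0,0,0,0,1],[0,0,0,0,0,0,1],[0,0,0,0,0,-0.0125,1],[0,0,0,0,0,-0.0375,1],[0,0,0,0,0,-0.075,1],[0,0,0,0,0,-0.1125,1],[0,0,0,0,0,-0.1375,1]]]'

```text
t: 17.85
position: [580.9, 166.2, 253.5]
tcp_rot: [0.001, 0.651, 0.759, 0.001]
ft_force: [-0.1, 0.2, -0.8]
gripper_width: 85.3
grasp_force: 0.0
```

To row units: -44.2 cm is -0.5525, -41.5 cm is -0.5188.

move_arm --deltas '[[[0,0,0,-0.025,0,0,1],[0,0,0,-0.075,0,0,1],[0,0,0,-0.1313,-0.0038,0,1],[0,0,0,-0.1875,-0.0063,0,1],[0,0,0,-0.2438,-0.0088,0,1],[0,0,0,-0.3,-0.0113,0,1],[0,0,0,-0.3563,-0.0138,0.0125,1],[0,0,0,-0.4125,-0.015,0.0375,1],[0,0,0,-0.4688,-0.0175,0.0625,1],[0,0,0,-0.5188,-0.02,0.0875,1],[0,0,0,-0.5525,-0.02,0.1,1],[0,0,0,-0.5525,-0.02,0.1,1]]]'

```text
t: 19.05
position: [631.0, -276.5, 168.3]
tcp_rot: [-0.001, 0.653, 0.758, -0.0]
ft_force: [-0.7, 0.9, 0.0]
gripper_width: 85.1
grasp_force: 0.0
```

Run:
```python
from h import *
np.set_printoptions(precision=1,suppress=True)
manip.capture("top");manip.capture("side");plan((631.7,-273.7,86,8.7))
a,d=manip.capture("side");P=cloud("side",d)
q=P[(abs(P[...,0]-577)<45)&(abs(P[...,1]-160)<45)&(P[...,2]<215)]
for z0,z1 in((135,155),(155,180)):
    s=q[(q[:,2]>z0)&(q[:,2]<z1)];print(z0,len(s),circ(s,26.5) if len(s)>20 else 0)
print("top z",np.percentile(q[:,2],98))
o=cv2.resize(a[130:390,240:480],(554,600));cv2.imwrite("pics/p4.png",o[:,:,::-1])
```

```text
now [ 631.9 -273.3  170.7] w 85.4 F [-0.4  0.8  0.6] grip 0.0 t 19.15
(631.7, -273.7, 86, 8.7) [ 0. -0. -0.] [-0.  -0.   8.5]
135 0 0
155 0 0
top z 98.29635478754543
```

View pics/p4.png

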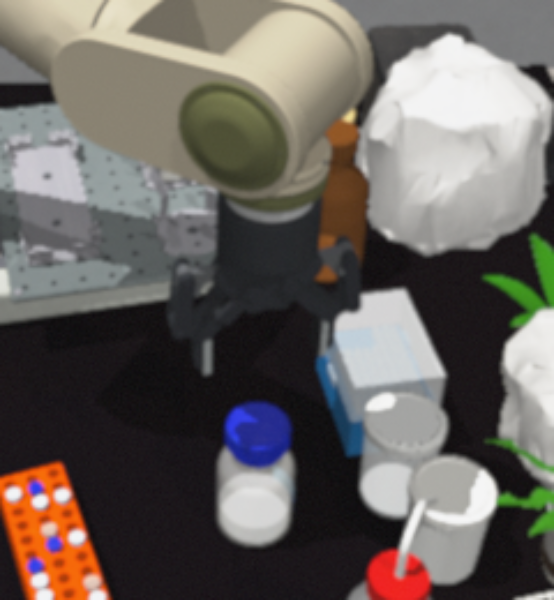

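The gripper is above the medium bottle (cap at crop 258,435), and the jars at (402,455) and (450,515) are clear of the fingers. I will descend and grip.

To row units: 8.5 cm is 0.1063, 8 cm is 0.1.

move_arm --deltas '[[[0,0,0,0,0,0.025,1],[0,0,0,0,0,0.0563,1],[0,0,0,0,0,0.085,1],[0,0,0,0,0,0.1,1],[0,0,0,0,0,0.1063,1],[0,0,0,0,0,0.1063,1],[0,0,0,0,0,0.1063,0.2],[0,0,0,0,0,0.1063,-0.1],[0,0,0,0,0,0.1063,-0.4],[0,0,0,0,0,0.1063,-0.4],[0,0,0,0,0,0.1063,-0.4],[0,0,0,0,0,0.1063,-0.4]]]'

```text
t: 20.4
position: [632.2, -273.4, 86.8]
tcp_rot: [0.001, 0.651, 0.759, 0.0]
ft_force: [-1.3, 0.4, 6.8]
gripper_width: 48.0
grasp_force: 41.8
```

move_arm --deltas '[[[0,0,0,0,0,0,-0.4],[0,0,0,0,0,0,-0.4],[0,0,0,0,0,0,-0.4]]]'

```text
t: 20.7
position: [632.2, -273.4, 86.8]
tcp_rot: [0.001, 0.651, 0.759, 0.0]
ft_force: [-1.6, 1.0, 6.2]
gripper_width: 48.0
grasp_force: 41.8
```

```bash
python3 -c "
from h import *
plan((631.7,-273.7,250,8.7),(597.4,52.5,250,8.7),(597.4,52.5,166,8.7))"
```

```text
now [ 632.2 -273.4   86.8] w 48.0 F [-1.6  1.   6.2] grip 41.8 t 20.7
(631.7, -273.7, 250, 8.7) [0.1 0.1 0. ] [ -0.05  -0.03 -16.32]
(597.4, 52.5, 250, 8.7) [0. 0. 0.] [32.76  1.54  0.  ]
(597.4, 52.5, 166, 8.7) [0. 0. 0.] [0.  0.  8.4]
```

To row units: -16.2 cm is -0.2025, -15 cm is -0.1875.

move_arm --deltas '[[[0,0,0,0,0,-0.0063,-0.4],[0,0,0,0,0,-0.0188,-0.4],[0,0,0,0,0,-0.0438,-0.4],[0,0,0,0,0,-0.075,-0.4],[0,0,0,0,0,-0.1125,-0.4],[0,0,0,0,0,-0.15,-0.4],[0,0,0,0,0,-0.1875,-0.4],[0,0,0,0,0,-0.2025,-0.4],[0,0,0,0,0,-0.2025,-0.4]]]'

```text
t: 21.6
position: [632.3, -273.4, 250.1]
tcp_rot: [0.002, 0.651, 0.759, 0.0]
ft_force: [-0.2, -1.0, -2.0]
gripper_width: 47.8
grasp_force: 41.8
```

To row units: 32.7 cm is 0.4088, 31.5 cm is 0.3938.

move_arm --deltas '[[[0,0,0,0.025,0.0013,0,-0.4],[0,0,0,0.0625,0.0025,0,-0.4],[0,0,0,0.1063,0.005,0,-0.4],[0,0,0,0.15,0.0075,0,-0.4],[0,0,0,0.1938,0.0088,0,-0.4],[0,0,0,0.2375,0.0113,0,-0.4],[0,0,0,0.2813,0.0138,0,-0.4],[0,0,0,0.325,0.015,0,-0.4],[0,0,0,0.3625,0.0175,0,-0.4],[0,0,0,0.3938,0.0188,0,-0.4],[0,0,0,0.4088,0.0188,0,-0.4],[0,0,0,0.4088,0.0188,0,-0.4]]]'

```text
t: 22.8
position: [596.6, 53.4, 246.8]
tcp_rot: [-0.0, 0.651, 0.759, -0.0]
ft_force: [0.1, -0.2, -2.4]
gripper_width: 48.0
grasp_force: 41.8
```

move_arm --deltas '[[[0,0,0,0,0,0,-0.4],[0,0,0,0,0,0,-0.4],[0,0,0,0,0,0,-0.4]]]'

```text
t: 23.1
position: [597.2, 51.3, 247.2]
tcp_rot: [-0.0, 0.652, 0.758, -0.0]
ft_force: [0.0, 0.2, -2.5]
gripper_width: 48.5
grasp_force: 41.8
```

Run:
```python
from h import *
np.set_printoptions(precision=1,suppress=True)
a,d=manip.capture("side");P=cloud("side",d)
plan((597.4,52.5,250,8.7),(597.4,52.5,166,8.7))
q=P[(abs(P[...,0]-594)<60)&(abs(P[...,1]-45)<60)]
for z0,z1 in((168,195),(195,220),(225,245)):
    s=q[(q[:,2]>z0)&(q[:,2]<z1)];print(z0,len(s),circ(s,34) if len(s)>20 else 0)
o=cv2.resize(a[90:290,200:440],(720,600));cv2.imwrite("pics/p5.png",o[:,:,::-1])
```

```text
now [597.2  51.5 247.2] w 48.4 F [-0.1 -0.8 -2.2] grip 41.8 t 23.15
(597.4, 52.5, 250, 8.7) [-0.  0. -0.] [ 0.1  0.  -0.3]
(597.4, 52.5, 166, 8.7) [0. 0. 0.] [0.  0.  8.4]
168 270 [593.8  53.1  34. ]
195 266 [593.9  53.   34. ]
225 295 [593.9  54.5  34. ]
```

View pics/p5.png

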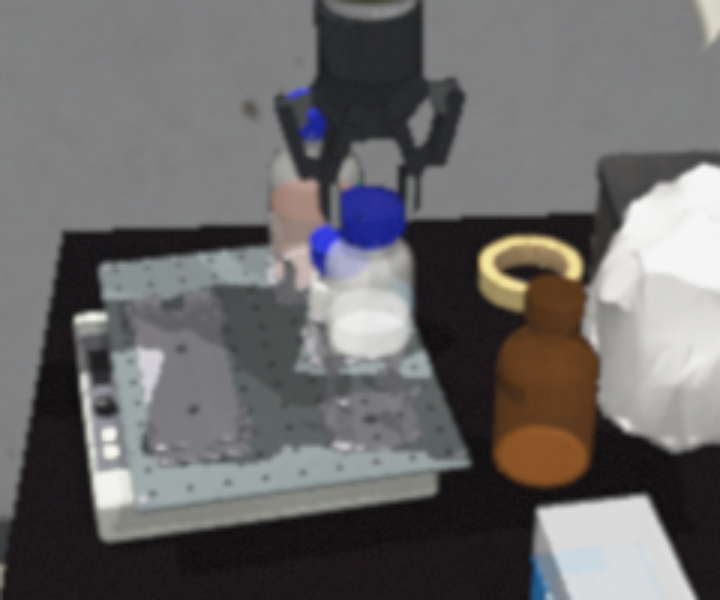

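The medium bottle (crop pixel 370,270) hangs upright above its clamp at (375,420), less than 1 mm off. The foil and large bottles stand behind it. I will lower it.

To row units: 7.9 cm is 0.0988, 7.4 cm is 0.0925.

move_arm --deltas '[[[0,0,0,0,0.0009,0.0125,-0.4],[0,0,0,0,0.0009,0.025,-0.4],[0,0,0,0,0.0009,0.0375,-0.4],[0,0,0,0,0.0009,0.05,-0.4],[0,0,0,0,0.0009,0.0625,-0.4],[0,0,0,0,0.0009,0.0725,-0.4],[0,0,0,0,0.0009,0.0825,-0.4],[0,0,0,0,0.0009,0.0925,-0.4],[0,0,0,0,0.0009,0.0988,-0.4],[0,0,0,0,0.0009,0.0988,-0.4],[0,0,0,0,0.0009,0.0988,-0.4]]]'

```text
t: 24.25
position: [597.8, 52.5, 168.4]
tcp_rot: [-0.0, 0.651, 0.759, 0.0]
ft_force: [0.1, -0.1, -2.7]
gripper_width: 48.5
grasp_force: 41.7
```

To row units: 0.5 cm is 0.0063, 0.4 cm is 0.005.

move_arm --deltas '[[[0,0,0,0,0,0.0019,-0.4],[0,0,0,0,0,0.0038,-0.4],[0,0,0,0,0,0.005,-0.4],[0,0,0,0,0,0.0063,-0.4],[0,0,0,0,0,0.0063,-0.4]]]'

```text
t: 24.75
position: [598.0, 52.9, 165.0]
tcp_rot: [0.001, 0.651, 0.759, 0.001]
ft_force: [-2.3, 2.4, 8.9]
gripper_width: 48.1
grasp_force: 43.1
```

To row units: -9 cm is -0.1125, -6 cm is -0.075.

move_arm --deltas '[[[0,0,0,0,0,-0.0013,-0.4],[0,0,0,0,0,-0.0013,1],[0,0,0,0,0,-0.0013,1],[0,0,0,0,0,-0.0013,1],[0,0,0,0,0,-0.0013,1],[0,0,0,0,0,-0.0013,1],[0,0,0,0,0,-0.0013,1],[0,0,0,0,0,-0.0125,1],[0,0,0,0,0,-0.0375,1],[0,0,0,0,0,-0.075,1],[0,0,0,0,0,-0.1125,1],[0,0,0,0,0,-0.1125,1]]]'

```text
t: 25.95
position: [599.1, 52.4, 258.4]
tcp_rot: [0.004, 0.651, 0.759, 0.002]
ft_force: [-0.4, 0.0, -0.1]
gripper_width: 85.6
grasp_force: 0.0
```

Run:
```python
from h import *
plan((459,-325,160,16.1),(459,-325,4,16.1))
```

```text
now [599.1  52.4 258.4] w 85.6 F [-0.4  0.  -0.1] grip 0.0 t 25.95
(459, -325, 160, 16.1) [ 0.5  0.2 -7.4] [-35.15 -19.66   9.75]
(459, -325, 4, 16.1) [0. 0. 0.] [ 0.   0.  15.6]
```

To row units: -35.1 cm is -0.4388, -33.5 cm is -0.4188, -7.4 degrees is -0.0617.

move_arm --deltas '[[[0.0025,0.0008,0,-0.025,-0.0125,0,1],[0.0042,0.0017,-0.0167,-0.075,-0.0375,0,1],[0.0042,0.0017,-0.0333,-0.125,-0.075,0.0125,1],[0.0042,0.0017,-0.05,-0.175,-0.1,0.025,1],[0.0042,0.0017,-0.0617,-0.225,-0.125,0.0375,1],[0.0042,0.0017,-0.0617,-0.275,-0.1563,0.0625,1],[0.0042,0.0017,-0.0617,-0.325,-0.1875,0.0875,1],[0.0042,0.0017,-0.0617,-0.375,-0.2125,0.1063,1],[0.0042,0.0017,-0.0617,-0.4188,-0.235,0.1213,1],[0.0042,0.0017,-0.0617,-0.4388,-0.2463,0.1213,1],[0.0042,0.0017,-0.0617,-0.4388,-0.2463,0.1213,1],[0.0042,0.0017,-0.0617,-0.4388,-0.2463,0.1213,1]]]'

```text
t: 27.15
position: [456.3, -324.0, 156.3]
tcp_rot: [-0.004, 0.601, 0.799, -0.002]
ft_force: [0.8, -0.2, -0.3]
gripper_width: 85.4
grasp_force: 0.0
```

Run:
```python
from h import *
np.set_printoptions(precision=1,suppress=True)
a,d=manip.capture("side");P=cloud("side",d)
plan((459,-325,30,16.1),(459,-325,4,16.1))
for n,c,r,zt in(("large",(559,281),43,258),("small",(577,167),26.5,187),("med",(594.6,53.2),34,206)):
    q=P[np.hypot(P[...,0]-c[0],P[...,1]-c[1])<50];s=q[(q[:,2]>130)&(q[:,2]<(180 if n=="large" else 160))]
    print(n,len(s),circ(s,r) if len(s)>20 else 0,"top",np.percentile(q[:,2],98))
cv2.imwrite("pics/p6.png",cv2.resize(a[80:480,160:480],(480,600))[:,:,::-1])
```

```text
now [ 456.6 -323.5  156.5] w 85.2 F [ 0.4 -1.  -0.1] grip 0.0 t 27.2
(459, -325, 30, 16.1) [-0.5 -0.2  0.1] [-0.3  0.3 12.6]
(459, -325, 4, 16.1) [0. 0. 0.] [0.  0.  2.6]
large 388 [559.1 281.6  43. ] top 259.023162872109
small 103 [574.7 172.4  26.5] top 189.1822288756725
med 332 [594.2  56.4  34. ] top 207.37603850233842
```

View pics/p6.png

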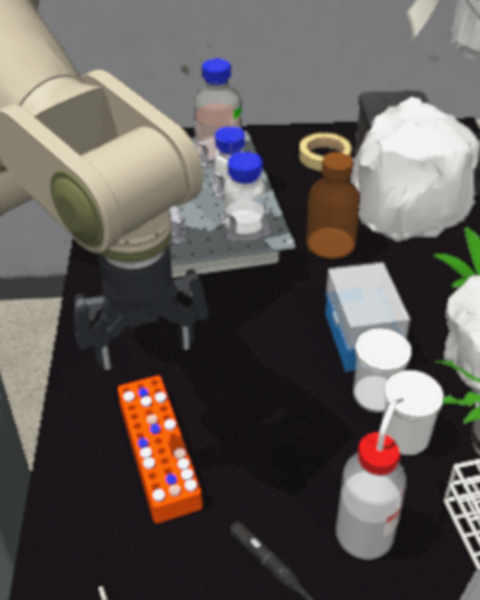

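All three bottles stand at the right heights in their clamps. The gripper is above the rack (crop pixel 160,450). I will undo the small tilt, then descend and grip.

To row units: 15.3 cm is 0.1913, 15 cm is 0.1875, -0.5 degrees is -0.0042.

move_arm --deltas '[[[-0.0042,-0.0017,0,-0.0038,0.0038,0.025,1],[-0.0042,-0.0017,0,-0.0038,0.0038,0.0625,1],[-0.0042,-0.0017,0,-0.0038,0.0038,0.1,1],[-0.0042,-0.0017,0,-0.0038,0.0038,0.1313,1],[-0.0042,-0.0017,0,-0.0038,0.0038,0.1563,1],[-0.0042,-0.0017,0,-0.0038,0.0038,0.175,1],[-0.0042,-0.0017,0,-0.0038,0.0038,0.1875,1],[-0.0042,-0.0017,0,-0.0038,0.0038,0.1913,1],[-0.0042,-0.0017,0,-0.0038,0.0038,0.1913,1],[-0.0042,-0.0017,0,-0.0038,0.0038,0.1913,1]]]'

```text
t: 28.2
position: [459.0, -326.3, 4.1]
tcp_rot: [0.001, 0.601, 0.799, 0.0]
ft_force: [-0.3, 0.1, -0.4]
gripper_width: 85.4
grasp_force: 0.0
```

move_arm --deltas '[[[0,0,0,0,0,0,0.5],[0,0,0,0,0,0,0.2],[0,0,0,0,0,0,0],[0,0,0,0,0,0,-0.2],[0,0,0,0,0,0,-0.2],[0,0,0,0,0,0,-0.2],[0,0,0,0,0,0,-0.2]]]' --newtons 40

```text
t: 28.9
position: [458.7, -326.4, 4.4]
tcp_rot: [0.0, 0.601, 0.799, 0.0]
ft_force: [-1.6, 2.2, 7.1]
gripper_width: 59.9
grasp_force: 41.4
```

```bash
python3 -c "
from h import *
plan((459,-325,170,16.1),(444.5,122.8,170,8.7))"
```

```text
now [ 458.7 -326.4    4.4] w 59.9 F [-1.6  2.2  7.1] grip 41.4 t 28.9
(459, -325, 170, 16.1) [0. 0. 0.] [  0.12   0.08 -16.56]
(444.5, 122.8, 170, 8.7) [0.  0.  7.4] [43.43 11.03  0.  ]
```

To row units: -16.5 cm is -0.2063, -15 cm is -0.1875.

move_arm --deltas '[[[0,0,0,0,0,-0.0063,-0.2],[0,0,0,0,0,-0.0188,-0.2],[0,0,0,0,0,-0.0438,-0.2],[0,0,0,0,0,-0.075,-0.2],[0,0,0,0,0,-0.1125,-0.2],[0,0,0,0,0,-0.15,-0.2],[0,0,0,0,0,-0.1875,-0.2],[0,0,0,0,0,-0.2063,-0.2],[0,0,0,0,0,-0.2063,-0.2]]]'

```text
t: 29.8
position: [459.2, -326.9, 171.0]
tcp_rot: [0.002, 0.601, 0.799, -0.0]
ft_force: [-0.3, -0.4, -1.3]
gripper_width: 59.5
grasp_force: 43.5
```

To row units: 43.5 cm is 0.5438, 1.3 cm is 0.0163, 7.4 degrees is 0.0617.

move_arm --deltas '[[[0,0,0,0.0188,0.005,0,-0.2],[0,0,0,0.0625,0.0163,0,-0.2],[0,0,0.0083,0.1125,0.0288,0,-0.2],[0,0,0.0167,0.1688,0.0425,0,-0.2],[0,0,0.025,0.225,0.0575,0,-0.2],[0,0,0.0333,0.2813,0.0713,0,-0.2],[0,0,0.0417,0.3375,0.0863,0,-0.2],[0,0,0.05,0.3938,0.1,0,-0.2],[0,0,0.0583,0.45,0.1138,0,-0.2],[0,0,0.0617,0.5,0.1275,0,-0.2],[0,0,0.0617,0.5313,0.135,0,-0.2],[0,0,0.0617,0.5438,0.1388,0,-0.2]]]'

```text
t: 31.0
position: [442.5, 125.0, 167.5]
tcp_rot: [-0.001, 0.65, 0.76, -0.0]
ft_force: [0.4, 0.7, -0.5]
gripper_width: 59.8
grasp_force: 43.5
```

To row units: 4 cm is 0.05, 3.5 cm is 0.0438.

move_arm --deltas '[[[0,0,0,0,0,0,-0.2],[0,0,0,0,0,0,-0.2],[0,0,0,0,0,0,-0.2],[0,0,0,0,0,0.025,-0.2],[0,0,0,0,0,0.0438,-0.2],[0,0,0,0,0,0.05,-0.2],[0,0,0,0,0,0.05,-0.2],[0,0,0,0,0,0.05,-0.2]]]'

```text
t: 31.8
position: [444.8, 122.1, 129.1]
tcp_rot: [0.0, 0.651, 0.759, 0.001]
ft_force: [-0.3, 0.5, -0.2]
gripper_width: 59.7
grasp_force: 43.5
```

Run:
```python
from h import *
np.set_printoptions(precision=1,suppress=True)
a,d=manip.capture("side");P=cloud("side",d);b,e=manip.capture("top")
plan((444.5,122.8,82,8.7))
hsv=cv2.cvtColor(a,cv2.COLOR_RGB2HSV);m=(cv2.inRange(hsv,(3,120,60),(18,255,255))>0)&(P[...,2]>100)&(P[...,2]<190)&(P[...,0]<530)
q=P[m];print(len(q),np.percentile(q[:,2],[2,50,98]),cv2.minAreaRect(q[:,:2].astype(np.float32)))
cv2.imwrite("pics/p7.png",np.hstack([cv2.resize(a[130:290,190:390],(400,320)),cv2.resize(b[200:360,150:350],(400,320))])[:,:,::-1])
```

```text
now [444.8 122.3 129.2] w 59.8 F [ 0.7  0.5 -1.1] grip 43.5 t 31.9
(444.5, 122.8, 82, 8.7) [ 0.1 -0.   0. ] [ 0.1 -0.   4.7]
891 [128.2 157.6 162. ] ((442.1365966796875, 121.77819061279297), (60.963401794433594, 201.66078186035156), 8.159774780273438)
```

View pics/p7.png

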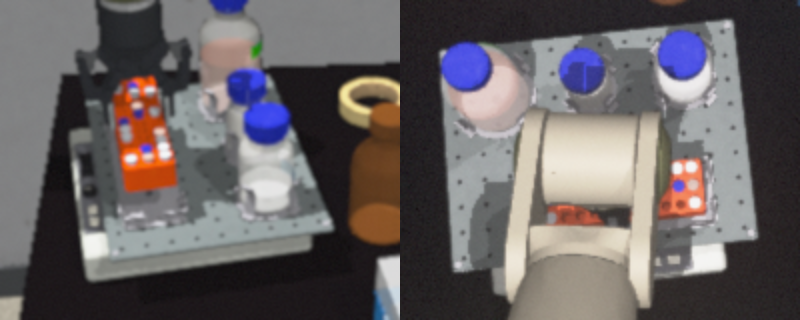

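The rack (left crop, pixel 145,140) hangs level over the holder and is about 1–2 mm short in y. I will refine the holder centre from the bright plate in the first images.

Run:
```python
from h import *
for n in("top","side"):
    im=cv2.imread(f"pics/{n}0.png");P=cloud(n,np.load(f"{n}0.npy"));a=np.radians(8.6)
    g=im.astype(int);o=P[...,:2]-[443,123.5];x=o@[np.cos(a),np.sin(a)];y=o@[-np.sin(a),np.cos(a)]
    # plate colour is neutral/pinkish, platform greenish: red minus green
    rg=(g[...,2]-g[...,1]);reg=(abs(x)<60)&(abs(y)<125)&(abs(P[...,2]-77)<25)
    t=(np.percentile(rg[reg],15)+np.percentile(rg[reg],85))/2
    k=cv2.morphologyEx(((rg>t)&reg).astype(np.uint8),cv2.MORPH_OPEN,np.ones((3,3)))
    c=max(cv2.findContours(k,0,1)[0],key=cv2.contourArea)[:,0]
    q=plane(n,c[:,0],c[:,1],78)[:,:2];print(n,t,cv2.minAreaRect(q.astype(np.float32)))
    # angle corners: extents of points 84..105 high in holder axes, per corner
    m=reg&(P[...,2]>84)&(P[...,2]<105)
    for sx in(1,-1):
        for sy in(1,-1):
            z=m&(x*sx>20)&(y*sy>60);print(sx,sy,z.sum(),x[z].mean().round(1) if z.any() else 0,y[z].mean().round(1) if z.any() else 0, np.abs(y[z]).max().round(1))
```

```text
top 0.0 ((446.892822265625, 124.01348876953125), (82.84986877441406, 221.92263793945312), 8.61051082611084)
1 1 79 35.3 92.4 108.8
1 -1 74 36.2 -93.8 123.9
-1 1 57 -33.3 93.7 109.1
-1 -1 55 -33.0 -96.2 111.1
side -4.0 ((441.69891357421875, 136.3904571533203), (85.50187683105469, 246.7775115966797), 9.13981819152832)
1 1 44 31.4 95.9 110.5
1 -1 47 32.5 -97.7 111.9
-1 1 50 -32.8 99.0 114.4
-1 -1 50 -34.0 -99.6 110.5
```

To row units: 4.4 cm is 0.055, 1.2 cm is 0.015, -0.4 degrees is -0.0033.

move_arm --deltas '[[[0,0,-0.0033,0.001,0.0005,0.0063,-0.2],[0,0,-0.0033,0.001,0.0005,0.015,-0.2],[0,0,-0.0033,0.001,0.0005,0.025,-0.2],[0,0,-0.0033,0.001,0.0005,0.0338,-0.2],[0,0,-0.0033,0.001,0.0005,0.0413,-0.2],[0,0,-0.0033,0.001,0.0005,0.0475,-0.2],[0,0,-0.0033,0.001,0.0005,0.0525,-0.2],[0,0,-0.0033,0.001,0.0005,0.055,-0.2],[0,0,-0.0033,0.001,0.0005,0.055,-0.2],[0,0,-0.0033,0.001,0.0005,0.055,-0.2]]]'

```text
t: 32.9
position: [444.8, 123.3, 84.7]
tcp_rot: [-0.0, 0.649, 0.761, 0.0]
ft_force: [1.1, 0.0, -1.4]
gripper_width: 59.8
grasp_force: 43.5
```

To row units: 0.4 cm is 0.005, 0.3 cm is 0.0038.

move_arm --deltas '[[[0,0,0,0,0,0.0019,-0.2],[0,0,0,0,0,0.0038,-0.2],[0,0,0,0,0,0.005,-0.2],[0,0,0,0,0,0.005,-0.2]]]'

```text
t: 33.3
position: [444.9, 123.4, 82.3]
tcp_rot: [0.001, 0.648, 0.761, 0.001]
ft_force: [-5.4, -0.8, 20.9]
gripper_width: 59.6
grasp_force: 46.7
```

The rack is seated at the expected height. I will release it and retreat clear of the scene.

To row units: -16 cm is -0.2, -13 cm is -0.1625.

move_arm --deltas '[[[0,0,0,0,0,-0.0031,-0.2],[0,0,0,0,0,-0.0031,0.4],[0,0,0,0,0,-0.0031,1],[0,0,0,0,0,-0.0031,1],[0,0,0,0,0,-0.0031,1],[0,0,0,0,0,-0.0031,1],[0,0,0,0,0,-0.025,1],[0,0,0,0,0,-0.0625,1],[0,0,0,0,0,-0.1125,1],[0,0,0,0,0,-0.1625,1],[0,0,0,0,0,-0.2,1],[0,0,0,0,0,-0.2,1]]]'

```text
t: 34.5
position: [446.1, 123.3, 244.3]
tcp_rot: [0.003, 0.649, 0.761, 0.003]
ft_force: [0.7, 1.0, 0.4]
gripper_width: 85.4
grasp_force: 0.0
```

move_arm --deltas '[[[0,0,0,-0.0375,0,0,1],[0,0,0,-0.0875,0,0,1],[0,0,0,-0.1375,0,0,1],[0,0,0,-0.1875,0,0,1],[0,0,0,-0.2375,0,0,1],[0,0,0,-0.2875,0,0,1],[0,0,0,-0.3375,0,0,1],[0,0,0,-0.3875,0,0,1],[0,0,0,-0.4375,0,0,1],[0,0,0,-0.4625,0,0,1],[0,0,0,-0.4625,0,0,1],[0,0,0,-0.4625,0,0,1]]]'

```text
t: 35.7
position: [503.0, -241.7, 239.4]
tcp_rot: [-0.001, 0.649, 0.761, 0.0]
ft_force: [0.9, 0.1, -0.4]
gripper_width: 85.4
grasp_force: 0.0
```

Run:
```python
from h import *
np.set_printoptions(precision=1,suppress=True)
plan()
K={}
for n in("side","top"):
    a,d=manip.capture(n);P=cloud(n,d);K[n]=a;hsv=cv2.cvtColor(a,cv2.COLOR_RGB2HSV)
    m=(cv2.inRange(hsv,(3,120,60),(18,255,255))>0)&(P[...,2]>95)&(P[...,2]<125)&(P[...,0]<530)
    q=P[m];print(n,"rack z",np.percentile(q[:,2],[5,50,95]),cv2.minAreaRect(q[:,:2].astype(np.float32)))
    blue=cv2.inRange(hsv,(112,150,70),(128,255,255))>0
    for m,s,c in blobs(blue,100):
        t=np.percentile(P[m][:,2],90);q=P[m&(abs(P[...,2]-t)<5)];print("cap",c,t,(q[:,:2].max(0)+q[:,:2].min(0))/2)
cv2.imwrite("pics/p8.png",np.hstack([cv2.resize(K["side"][110:310,190:390],(400,400)),cv2.resize(K["top"][170:370,140:340],(400,400))])[:,:,::-1])
```

```text
now [ 503.  -241.7  239.4] w 85.4 F [ 0.9  0.1 -0.4] grip 0.0 t 35.7
side rack z [ 97.3 109.8 114.1] ((426.96337890625, 116.96932983398438), (52.27168273925781, 207.08921813964844), 21.180923461914062)
cap [319.2 182.7] 207.00192420404989 [595.5  54.2]
top rack z [102.2 111.6 116.4] ((443.7022705078125, 125.39908599853516), (61.13780212402344, 198.41079711914062), 8.747344970703125)
cap [290.6 226.7] 209.2619722856062 [595.8  55.1]
cap [182.5 232.6] 260.6354355399639 [561.4 280.1]
cap [240.4 234.5] 190.563286771618 [578.  166.7]
```

View pics/p8.png

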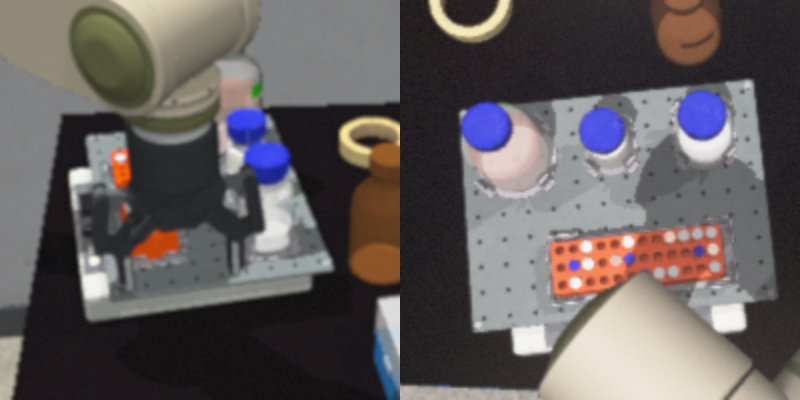

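The right crop shows all three bottles seated in their clamps and the rack (637,260) flat inside the holder's corner angles. Measured errors are about 3 mm or less. I will hand in.

```bash
python3 -c "
from station import manip
print(manip.finish_job())"
```

```text
the job is handed in; nothing more can be done
None
```

I handed the job in at about 36 s of the 128 s allowed. All three bottles stand in their own clamps and the rack lies flat in its holder, each within about 3 mm of centre by my measurements, with everything released; the hand-in call returned no verdict.

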